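Seat the drill plate on its hidden locating pin and hold it down

TASK

Pick the drill plate up by its handle, set it in between the rails of the drill jig at the end nearer you (near ends about level), and slide it away along the rails until you feel it drop onto the locating pin hidden underneath. Then press it fully home on the teal strip against the lifter springs and finish still holding it down there by the handle, ready for drilling, without disturbing the other tools.

Things in the scene. Friction and masses are not known exactly. Their poses are not given: they have to be found in the camera images.
- plate_grip (a point): Drill plate: loose aluminium plate 120 x 60 x 20 mm, about 0.3 kg, with a black bridge handle and four steel bushes on top. This point: centre of the handle's grip bar, 56 mm above the middle of the plate's underside. The bar is 80 mm long (x), 18 mm wide (y), 16 mm high, on a post under each end. x along plate and bar, y across, z up. Either way round fits.
- plate_socket (a point): The same drill plate: centre of its underside, the mouth of the blind socket that takes the pin: 13 mm long (x) by 15 mm wide (y), 15.5 mm deep, its edge chamfered 1.5 mm. Same axes as the grip point. At the start the plate stands on the bench.
- jig: Drill jig bolted to the bench: aluminium base 200 mm (x) by 116 mm (y), two dark steel rails along x, 50 mm high, 63 mm apart inside (flared over the top 8 mm), so the plate lies between them with 1.5 mm play each side. Origin: centre of its underside, on the bench; x along the rails to the far end (ends at x = -100 and +100 mm), y across, z up.
- jig_strip (a point): Middle of the jig's x, on top of the fixed teal strip, 34 mm wide, between the rails, 23 mm above the bench. Out of the strip stands a steel pin, 10 mm across, nose bevelled to 6 mm, top 13 mm above the strip, on the centre line (y = 0), anywhere from x = -22 to +12 mm: not measured. With near ends level the socket is at x = -40 mm and the plate rides on the pin.
- lifter (a joint): Two joined brass spring bars beside the strip, tops 8 mm above it when free. Value: m pressed down, 0 free, 0.008 with the plate home on the strip, limit 0.010. They push up 5 N free, 11 N at home, so the plate rises if not held. Plate underside above the strip: 13 mm riding on the pin, 8 mm once dropped over it onto the bars, 0 mm pressed home.
- cleco_pliers: Bystander, to be left alone: blue-handled pliers lying flat, 64 x 151 x 12 mm. Origin at the centre of its underside.
- cleco_0: Bystander, to be left alone: small spring fastener lying down, 10 x 66 x 10 mm. Origin at the centre of its underside.
- marker_0: Bystander, to be left alone: black marker pen lying down, 17 x 139 x 17 mm. Origin at the centre of its underside.
- bench_bin_2: Bystander, to be left alone: blue open parts bin, 127 x 76 x 60 mm. Origin at the centre of its underside.
- hammer: Bystander, to be left alone: wooden-handled hammer lying flat, 100 x 296 x 27 mm. Origin at the centre of its underside.
- tape_measure: Bystander, to be left alone: yellow tape measure, 40 x 76 x 62 mm. Origin at the centre of its underside.

How it is judged (in metres and radians):
On the way, in this order (a step that is already met when the one before it is completed fails the run):
1. the plate is between the rails at the near end, still up at the height of the pin (x of plate_socket in the frame of jig between -0.06 and -0.028 m and y of plate_socket in the frame of jig between -0.006 and 0.006 m and z of plate_socket in the frame of jig between 0.029 and 0.046 m and angle between the x axis of plate_socket and the x axis of jig, either way round below 0.12 rad), for 0.15 s.
2. slid along the rails, the plate has dropped over the pin and lies level (x of plate_socket in the frame of jig between -0.026 and 0.018 m and y of plate_socket in the frame of jig between -0.006 and 0.006 m and z of plate_socket in the frame of jig between 0.018 and 0.033 m and angle between the x axis of plate_socket and the x axis of jig, either way round below 0.12 rad and angle between the z axis of plate_socket and the z axis of jig, either way round below 0.04 rad), for 0.1 s.
At the end, for the whole second after the job is handed in: The drill plate sits on the pin between the rails, level (within 0.04 rad), its underside within 1.8 mm of the strip, the lifter bars pressed down at least 6 mm, and the robot's fingers still hold it there (more than 2 N of contact) (x of plate_socket in the frame of jig between -0.026 and 0.018 m and y of plate_socket in the frame of jig between -0.006 and 0.006 m and z of plate_socket in the frame of jig between 0.018 and 0.0248 m and angle between the x axis of plate_socket and the x axis of jig, either way round below 0.12 rad and angle between the z axis of plate_socket and the z axis of jig, either way round below 0.04 rad and value of joint lifter above 0.006 m and contact force between the fingers and plate above 2 N); the arm keeps its last pose, push and grip.
It fails at once if one of the listed bystanders is moved more than 3 cm (distance of any of cleco_pliers, cleco_0, marker_0, bench_bin_2, hammer, tape_measure from where it was at the start of the episode above 0.03 m).
It also fails if it takes over 72 s, if anything falls off the work surface, if the arm or the gripper's body presses on something with over 40 N, if the wrist force passes 120 N, or if a joint passes its speed limit or range.

ROBOT

A 6-joint arm with a two-finger parallel gripper is mounted at the origin on a cart in front of the work surface, level with it; the furniture and walls round the work are solid. World frame = base frame: x ahead of the robot, y to its left, z up, the work surface at z = 0. Lengths are in mm, angles in degrees, forces in N, time in s.
With the tool pointing down it reaches from about 300 to 850 mm from the base axis. Payload 4.2 kg.
Tool frame: the origin (TCP) lies between the finger pads; the fingertips stand 14 mm ahead of it and the grasp point (between the pads) lies 5 mm behind it (env.finger_overhang is the distance from the TCP to the fingertips, in mm); z points along the fingers, y is the line along which they close (so a half turn about z gives the same grasp; the last joint's range is limited). The gripper opens to 91 mm and grips with 3 to 60 N. Pads are 32 mm wide; open, the fingers measure 118 mm over their backs; the gripper's body (76 mm by 178 mm) begins 60 mm behind the grasp point.
Start: joints at [-78.151, 18.312, 89.639, -0, 72.044, -1.146], TCP at [129.297, -560.289, 227.976] pointing down, gripper open.
Joint ranges: [-177.97, 177.97], [-48.28, 115.42], [12.27, 149.76], [-77.06, 257.06], [2.81, 150.46], [-146.56, 146.56]. Speed limits (degrees/s): [147.25, 147.25, 180, 180, 180, 180].

INTERFACE

Orientations are given as [roll, pitch, yaw] about the fixed x, y, z axes, in that order (R = Rz(yaw) Ry(pitch) Rx(roll)).
In Python, from workcell import status, cams, env, finder gives the robot as it stands.
- The arm moves only by the tool apply_moves, never from a script. Its argument "increments" is a list of rows, each a list of 7 numbers: the opening, from -1 (shut) to 1 (fully open), then the shift along the world's x, y, z in m, then the turn, a rotation vector about the world's x, y, z in degrees. In form: [[gripper, x, y, z, ax, ay, az], ...]. A call has 1 to 5 rows; each row shifts and turns the commanded pose from where the row before left it; what a row does not reach is not made up. A row lasts 1/12 s, in which the tool goes at most 41.7 mm and 7.16 degrees, less where a joint would pass 70% of its speed; a pose out of reach is approached as far as the arm can. A call with a gripper value outside its range is refused whole. The fingers move at their own pace and stop on an object; "newtons" is the grip in N (left out, the last holds). Time passes only in rows, so rows that do not move let the fingers close. It gives the time, the measured TCP pose, the force, the opening and the grip force at its end, in the units of the state.
- status.state(): the state, without advancing time (a new reading comes with each control period).
- cams.grab_frame(name): name is "side" or "top"; returns a dict with "color" (420x560x3 uint8, red, green, blue), "intrinsics" (3x3 intrinsics, pixels), "k1" (the pictures are not rectified: a ray, as slopes to the right and down, at radius r is drawn at 1 + k1 r^2 times it, then the intrinsics apply), "R" (3x3) and "t" (3): a world point X has camera coordinates R X + t. Camera axes: x right, y down, z forward; pixel columns grow to the right and rows downward; lengths in mm; the calibration is good to about 2 mm. A picture is of the moment at which its call begins. There is no depth.
- env.job_done(): hands the job in; it is judged then, once.
Trained networks look in the newest picture that a camera, given by its name, has taken for a name from the list of things; names that differ only in an ending like _2 or _b are one class to them, and where a whole thing is asked for, a point or a joint stands for the part that bears it (a point fixed in the world has none). Each returns a list of dicts, best first, with "score" (0 to 1); they miss things now and then, are a little off and sometimes report something else, mostly with a low value. They report only what shows in the picture. A call takes as long as a camera call.
- finder.boxes_of(query, camera): "rect" ([left, top, width, height] in pixels, round what is visible of it).
- finder.trace(query, camera): "pixels" (420x560 bool, what is visible of it) and "rect" ([left, top, width, height] in pixels, round what is visible of it).
The state is a dict: "time_s": time; "qpos": joint angles; "qvel": joint speeds; "effort": joint torques, N m; "ee_pos": TCP position; "ee_rot": TCP orientation; "force": force on the tool from outside, world axes, zero at the start; "torque": the same for the moment, N m; "gripper_width": finger opening in mm; "gripper_force": force on a finger pad.
Only numpy, scipy, OpenCV 4.12 (cv2) and the standard library are available. Lean on these libraries where they do the work, as an engineer would, in place of code of your own. Each camera call takes 0.05 s, during which the arm holds its last target. There are 200 camera calls.

## Working session

There is one attempt and no reset: what is moved stays moved. The work goes in short steps, Python scripts to look and compute and a tool call to move; the robot and the scene stay as the last step left them, time stands still between calls to the robot, and variables do not carry over. Pictures are saved under pics/ and viewed, at most 10 in all, crops included, and the job is handed in when it is done.

Besides the shell and the picture viewer there is one more tool, called after "Emit:" as name([rows], argument=value, ...), one row to a line, values as JSON. apply_moves: Moves the arm, as the interface text tells. Its arguments: {"type":"object","properties":{"increments":{"type":"array","items":{"type":"array","items":{"type":"number"}}},"newtons":{"type":"number"}},"required":["increments"]}

```bash
mkdir -p pics; ls; cat > h.py <<'E'
import numpy as np, cv2
from workcell import status, cams, env, finder
def undist(f,uv):
    K=np.array(f["intrinsics"],float); uv=np.array(uv,float).reshape(-1,2)
    d=(uv-[K[0,2],K[1,2]])/[K[0,0],K[1,1]]
    s=d.copy()
    for _ in range(20): s=d/(1+f["k1"]*(s**2).sum(1,keepdims=True))
    return s
def on_z(f,uv,z):
    s=undist(f,uv); R=np.array(f["R"]);t=np.array(f["t"])
    d=np.c_[s,np.ones(len(s))]@R; c=-R.T@t
    return c+d*((z-c[2])/d[:,2])[:,None]
def proj(f,X):
    X=np.array(X,float).reshape(-1,3);R=np.array(f["R"]);t=np.array(f["t"]);K=np.array(f["intrinsics"])
    c=X@R.T+t; s=c[:,:2]/c[:,2:]; s=s*(1+f["k1"]*(s**2).sum(1,keepdims=True))
    return s*[K[0,0],K[1,1]]+[K[0,2],K[1,2]]
E
python3 - <<'E'
from h import *
for c in("top","side"):
    f=cams.grab_frame(c); cv2.imwrite(f"pics/{c}0.png",f["color"][...,::-1])
    np.save(f"{c}0.npy",f,allow_pickle=True)
    print(c,-np.array(f["R"]).T@f["t"],np.array(f["R"])[2],f["k1"])
    for q in("plate_grip","jig"):
        for b in finder.trace(q,c)[:3]:
            print(q,b["score"],b["rect"],b["pixels"].sum())
            m=b["pixels"].astype(np.uint8); p=np.argwhere(m)[:,::-1]
            if b["score"]>.5: print(cv2.minAreaRect(p.astype(np.float32)), on_z(f,cv2.boxPoints(cv2.minAreaRect(p.astype(np.float32))),30).round())
print(status.state())
E
```

```text
pics
top [ 371.28035948  -60.3149397  1611.6202135 ] [ 0.10353599 -0.02507112 -0.99430968] -0.16073858653151565
plate_grip 0.67 [318.0, 221.9, 29.5, 37.8] 662
((332.82354736328125, 241.29412841796875), (35.89527130126953, 18.91777801513672), 75.96376037597656) [[ 463. -224.   30.]
 [ 479. -284.   30.]
 [ 365. -315.   30.]
 [ 349. -254.   30.]]
jig 0.92 [233.6, 183.0, 37.7, 59.0] 1575
((252.0, 211.49998474121094), (35.99999237060547, 60.99999237060547), 0.0) [[404.  55.  30.]
 [606.  62.  30.]
 [609. -58.  30.]
 [407. -63.  30.]]
side [  55.07926046 1086.21471924  711.17970085] [ 0.33207286 -0.8211652  -0.46412857] 0.018269400568627303
plate_grip 0.55 [304.6, 187.2, 39.4, 22.7] 545
((324.5, 198.0), (20.0, 33.0), 90.0) [[ 498. -327.   30.]
 [ 381. -371.   30.]
 [ 340. -210.   30.]
 [ 447. -170.   30.]]
jig 0.66 [237.7, 211.2, 67.7, 39.6] 1840
((271.979248046875, 230.77734375), (67.32675170898438, 31.14476203918457), 10.619654655456543) [[585. 107.  30.]
 [656. -80.  30.]
 [417. -78.  30.]
 [376.  99.  30.]]
jig 0.49 [262.4, 273.2, 53.9, 25.7] 485
{'time_s': 0.3, 'qpos': array([-7.81531115e+01,  1.83262944e+01,  8.96606530e+01,  2.67581177e-03,
        7.20439370e+01, -1.14591066e+00]), 'qvel': array([-0.02642972, -0.13546711, -0.18923043, -0.04310169,  0.0008114 ,
       -0.01784298]), 'effort': array([-8.45592094e-04, -4.11940920e+01, -2.31820768e+01,  7.25774397e-02,
        4.17140743e-02, -7.50373306e-05]), 'ee_pos': array([ 129.26214161, -560.13727968,  227.68457426]), 'ee_rot': array([-1.79969173e+02, -3.16217280e-03,  1.29919727e+01]), 'force': array([ 0.3357887 , -0.1372446 ,  0.00404597]), 'torque': array([ 0.00549269,  0.01299122, -0.0294017 ]), 'gripper_force': 0.0, 'gripper_width': 91.27012775254595}
```

View pics/top0.png

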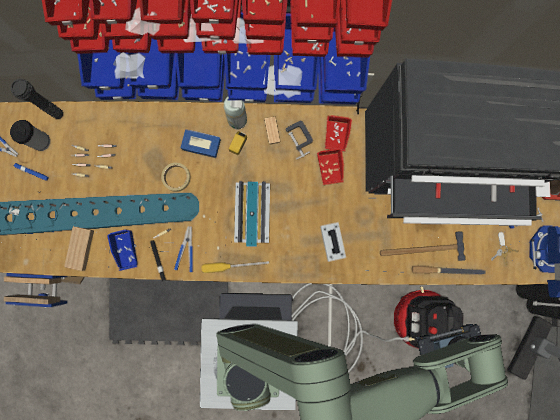

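View pics/side0.png

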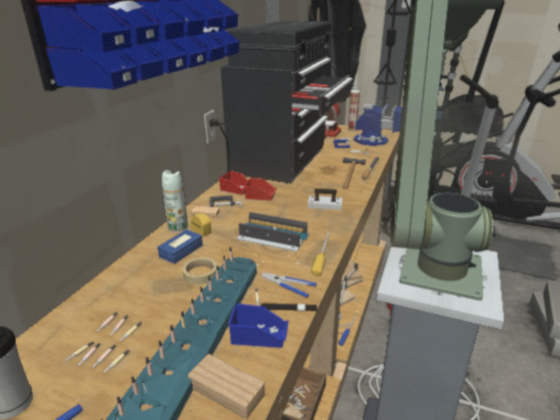

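The top view shows the plate at about (333,241) and the jig at (252,211), and there's free bench between them. I'll zoom in on both.

```bash
python3 - <<'E'
from h import *
f=np.load("top0.npy",allow_pickle=True).item(); c=f["color"][...,::-1]
a=cv2.resize(c[176:250,226:280],None,fx=7.5,fy=7.5,interpolation=cv2.INTER_CUBIC)
b=cv2.resize(c[215:267,310:358],None,fx=8,fy=8,interpolation=cv2.INTER_CUBIC)
o=np.zeros((560,800,3),np.uint8); o[:555,:405]=a[:555,:405]; o[:416,410:794]=b
cv2.imwrite("pics/z.png",o)
E
```

```text
(no output)
```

View pics/z.png

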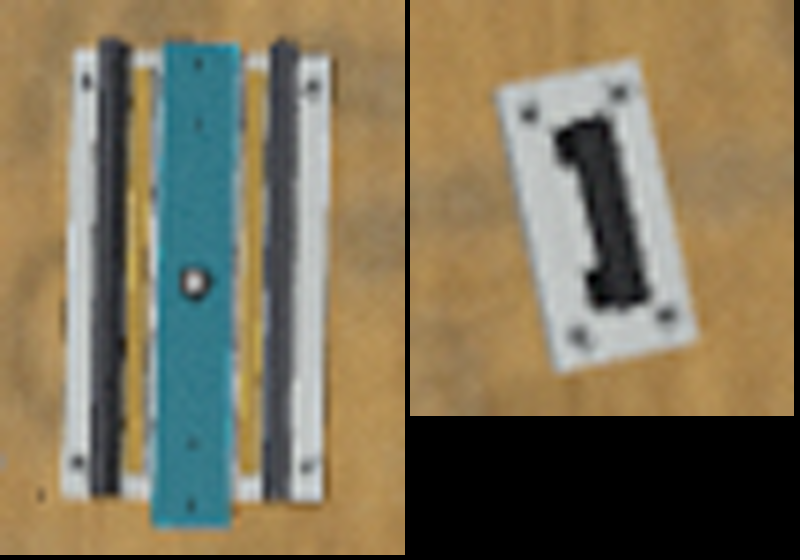

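```bash
python3 - <<'E'
from h import *
f=np.load("top0.npy",allow_pickle=True).item()
def Z(p,s,o,z): return on_z(f,(np.array(p,float)+.5)/s-.5+o,z)
P=Z([(498-410,88),(637-410,60),(697-410,342),(560-410,372)],8,(310,215),20)
H=Z([(555-410,125),(607-410,115),(648-410,298),(597-410,308)],8,(310,215),64)
for n,q in(("plate",P),("handle",H)):
    d=(q[0]+q[1]-q[2]-q[3])/2; w=(q[0]-q[1]+q[3]-q[2])/2
    print(n,q.mean(0),np.linalg.norm(d),np.degrees(np.arctan2(d[1],d[0])),np.linalg.norm(w),np.degrees(np.arctan2(w[1],w[0]))-90)
o=(226,176)
for n,q,z in(("base",[(75,50),(330,57),(322,500),(62,497)],15),("strip",[(165,45),(239,45),(231,525),(152,525)],23),("railsout",[(98,40),(299,42),(290,498),(91,495)],50),("railin",[(129,40),(271,42),(264,498),(122,495)],50),("screws",[(198,64),(198,123),(193,443),(191,505)],23),("pin",[(195,283)],36)):
    q=Z(q,7.5,o,z); print(n,q.round(1).tolist(),q.mean(0).round(1))
    if len(q)==4 and n!="screws":
        d=(q[0]+q[1]-q[2]-q[3])/2; w=(q[0]-q[1]+q[3]-q[2])/2;print(np.linalg.norm(d),np.degrees(np.arctan2(d[1],d[0])),np.linalg.norm(w),np.degrees(np.arctan2(w[1],w[0]))-90)
    if n=="screws": d=q[0]-q[3];print(np.degrees(np.arctan2(d[1],d[0])))
E
```

```text
plate [ 413.49617657 -271.45992768   20.        ] 119.7949890656342 13.061764631701507 58.90823021557593 12.905580203646238
handle [ 413.90608939 -267.07581989   64.        ] 75.49847571900813 13.675548083624285 21.310780292592025 12.037474606268077
base [[604.0, 57.5, 15.0], [603.7, -56.3, 15.0], [406.5, -57.6, 15.0], [405.0, 57.0, 15.0]] [5.048e+02 1.000e-01 1.500e+01]
198.10933769091488 0.26411881940803494 114.23261260001446 0.29355905448976216
strip [[606.0, 17.0, 23.0], [606.9, -15.8, 23.0], [394.4, -18.0, 23.0], [393.5, 16.6, 23.0]] [ 5.002e+02 -1.000e-01  2.300e+01]
212.49668295793956 0.3591916055344662 33.74203887169048 1.4151062116033017
railsout [[603.5, 45.0, 50.0], [604.9, -42.7, 50.0], [406.2, -43.9, 50.0], [405.4, 41.9, 50.0]] [5.05e+02 1.00e-01 5.00e+01]
198.38194718625277 0.6143098162441967 86.78724377482496 0.6995433987554094
railin [[603.9, 31.5, 50.0], [604.5, -30.5, 50.0], [406.0, -32.7, 50.0], [405.8, 28.6, 50.0]] [505.   -0.8  50. ]
198.36506454559463 0.7366568986728518 61.61872150909818 0.4058351936933349
screws [[597.9, 2.1, 23.0], [571.5, 1.4, 23.0], [429.9, -0.4, 23.0], [402.7, -0.3, 23.0]] [500.5   0.7  23. ]
0.7054973184013045
pin [[499.4, 0.2, 36.0]] [4.994e+02 2.000e-01 3.600e+01]
```

The fits agree with the given sizes. The plate centre is (413.7,-270.5) at yaw 13.2°. The jig is at (505,0) with yaw about 0.5°, and the pin shows at x≈499.5. The tool yaw already matches the plate, so I'm approaching now.

Emit:
apply_moves([
  [1,0.028,0.0285,-0.0075,0,0,0],
  [1,0.028,0.0285,-0.0075,0,0,0],
  [1,0.028,0.0285,-0.0075,0,0,0],
  [1,0.028,0.0285,-0.0075,0,0,0],
  [1,0.028,0.0285,-0.0075,0,0,0],
], newtons=50)

```text
time_s: 0.72
ee_pos: [270.1, -416.4, 190.2]
ee_rot: [180.0, -0.0, 12.9]
force: [0.3, -1.7, -0.2]
gripper_width: 90.9
gripper_force: 0.0
```

Emit:
apply_moves([
  [1,0.028,0.0285,-0.0075,0,0,0],
  [1,0.028,0.0285,-0.0075,0,0,0],
  [1,0.028,0.0285,-0.0075,0,0,0],
  [1,0.028,0.0285,-0.0075,0,0,0],
  [1,0.004,0.004,0,0,0,0],
])

```text
time_s: 1.13
ee_pos: [387.9, -295.4, 159.3]
ee_rot: [-179.8, -0.0, 13.3]
force: [-1.0, 1.1, 0.1]
gripper_width: 91.2
gripper_force: 0.0
```

Emit:
apply_moves([
  [1,0.028,0.0295,0,0,0,0],
  [1,0,0,-0.03,0,0,0],
  [1,0,0,-0.02,0,0,0],
  [1,0,0,0,0,0,0],
  [1,0,0,0,0,0,0],
])

```text
time_s: 1.55
ee_pos: [412.7, -270.2, 110.1]
ee_rot: [-179.9, 0.1, 13.0]
force: [0.1, -0.5, 0.5]
gripper_width: 91.2
gripper_force: 0.0
```

```bash
python3 - <<'E'
from h import *
o=np.zeros((600,800,3),np.uint8)
f=cams.grab_frame("top");c=f["color"][...,::-1]
s=status.state();p=s["ee_pos"];print(p,s["ee_rot"])
o[:400,:400]=cv2.resize(c[215:265,308:358],(400,400),interpolation=cv2.INTER_CUBIC)
f=cams.grab_frame("side");c=f["color"][...,::-1]
u=proj(f,[[413.7,-270,56],p+[0,0,-14]]);print(u)
x,y=u[0].astype(int)
o[:400,400:]=cv2.resize(c[y-40:y+10,x-25:x+25],(400,400),interpolation=cv2.INTER_CUBIC)
cv2.imwrite("pics/a.png",o[:400])
E
```

```text
[ 413.43353228 -270.93198077  111.07901188] [ 1.79966512e+02 -1.86187089e-02  1.29611183e+01]
[[325.56332064 191.07248917]
 [326.22619536 180.4723941 ]]
```

View pics/a.png

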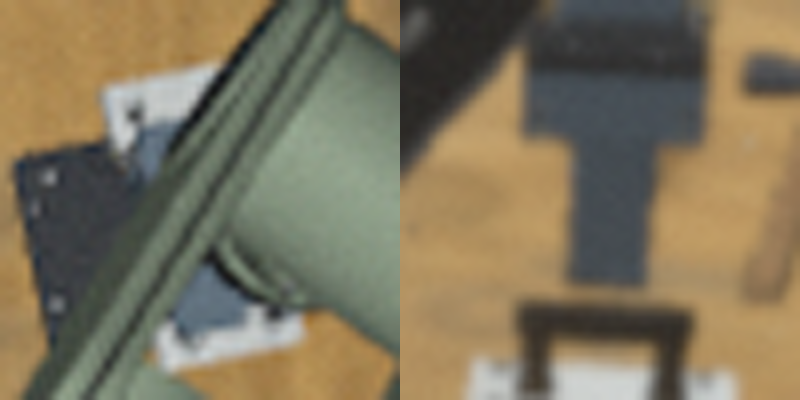

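The side view shows the finger (605) centred over the handle (605), and the top view has the body squared to the plate. Next: descend and grip.

Emit:
apply_moves([
  [1,0,0,-0.025,0,0,0],
  [1,0,0,-0.02,0,0,0],
  [1,0,0,-0.0145,0,0,0],
  [1,0,0,0,0,0,0],
  [-1,0,0,0,0,0,0],
])

```text
time_s: 2.07
ee_pos: [413.6, -271.1, 51.8]
ee_rot: [179.9, -0.0, 12.9]
force: [-0.6, -0.4, 1.1]
gripper_width: 87.4
gripper_force: 0.0
```

Emit:
apply_moves([
  [-1,0,0,0,0,0,0],
  [-1,0,0,0,0,0,0],
  [-1,0,0,0,0,0,0],
  [-1,0,0,0,0,0,0],
  [-1,0,0,0,0,0,0],
])

```text
time_s: 2.48
ee_pos: [413.6, -270.4, 51.5]
ee_rot: [179.9, -0.0, 13.0]
force: [-0.4, -1.0, -0.9]
gripper_width: 54.4
gripper_force: 0.0
```

Emit:
apply_moves([
  [-1,0,0,0,0,0,0],
  [-1,0,0,0,0,0,0],
  [-1,0,0,0,0,0,0],
  [-1,0,0,0,0,0,0],
  [-1,0,0,0,0,0,0],
])

```text
time_s: 2.9
ee_pos: [413.4, -270.5, 51.0]
ee_rot: [180.0, -0.0, 13.0]
force: [-0.4, -4.5, 1.8]
gripper_width: 20.8
gripper_force: 1.5
```

Emit:
apply_moves([
  [-1,0,0,0,0,0,0],
  [-1,0,0,0,0,0,0],
  [-1,0,0,0,0,0,0],
  [-1,0,0,0,0,0,0],
  [-1,0,0,0,0,0,0],
])

```text
time_s: 3.32
ee_pos: [413.5, -270.5, 51.0]
ee_rot: [180.0, -0.0, 13.0]
force: [1.1, -1.9, -0.5]
gripper_width: 17.7
gripper_force: 50.0
```

Emit:
apply_moves([
  [-1,0,0,0.008,0,0,0],
  [-1,0,0,0.022,0,0,0],
  [-1,0,0,0.025,0,0,0],
  [-1,0,0,0.02,0,0,0],
  [-1,0,0,0,0,0,0],
])

```text
time_s: 3.73
ee_pos: [415.0, -271.2, 129.6]
ee_rot: [179.7, -0.3, 13.0]
force: [0.8, -1.3, -2.5]
gripper_width: 17.9
gripper_force: 50.0
```

Emit:
apply_moves([
  [-1,0.006,0.03,0,0,0,-1.5],
  [-1,0.006,0.03,0,0,0,-1.5],
  [-1,0.006,0.03,0,0,0,-1.5],
  [-1,0.006,0.03,0,0,0,-1.5],
  [-1,0.006,0.03,0,0,0,-1.5],
])

```text
time_s: 4.15
ee_pos: [441.9, -118.4, 124.7]
ee_rot: [-179.9, 0.2, 5.4]
force: [1.0, 0.2, -2.9]
gripper_width: 17.5
gripper_force: 50.0
```

Emit:
apply_moves([
  [-1,0.006,0.03,0,0,0,-1.5],
  [-1,0.006,0.03,0,0,0,-1.5],
  [-1,0.006,0.03,0,0,0,-1.5],
  [-1,0.0035,0.03,0,0,0,-0.4],
  [-1,0,0,0,0,0,0],
])

```text
time_s: 4.57
ee_pos: [464.0, 4.1, 124.7]
ee_rot: [-179.8, 0.1, 0.8]
force: [0.2, -0.2, -3.3]
gripper_width: 17.9
gripper_force: 50.0
```

Emit:
apply_moves([
  [-1,0,0,0,0,0,0],
  [-1,0,0,0,0,0,0],
  [-1,0,0,-0.01,0,0,0],
  [-1,0,0,0,0,0,0],
  [-1,0,0,0,0,0,0],
])

```text
time_s: 4.98
ee_pos: [463.9, -1.3, 115.3]
ee_rot: [180.0, 0.1, 0.5]
force: [0.2, -0.1, -3.7]
gripper_width: 17.5
gripper_force: 50.0
```

```bash
python3 - <<'E'
from h import *
f=cams.grab_frame("top");c=f["color"][...,::-1]
o=np.zeros((560,800,3),np.uint8)
o[:,:400]=cv2.resize(c[180:250,227:277],(400,560),interpolation=cv2.INTER_CUBIC)
s=status.state();print(s["ee_pos"],s["ee_rot"],s["force"])
f=cams.grab_frame("side");c=f["color"][...,::-1]
x,y=proj(f,[[485,0,60]])[0].astype(int);print(x,y)
o[:400,400:]=cv2.resize(c[y-40:y+40,x-40:x+40],(400,400),interpolation=cv2.INTER_CUBIC)
cv2.imwrite("pics/b.png",o)
E
```

```text
[464.34530975  -1.18162593 115.7721044 ] [1.79991628e+02 6.33550846e-02 5.02116012e-01] [ 0.44320562  0.08115531 -3.25384676]
279 220
```

View pics/b.png

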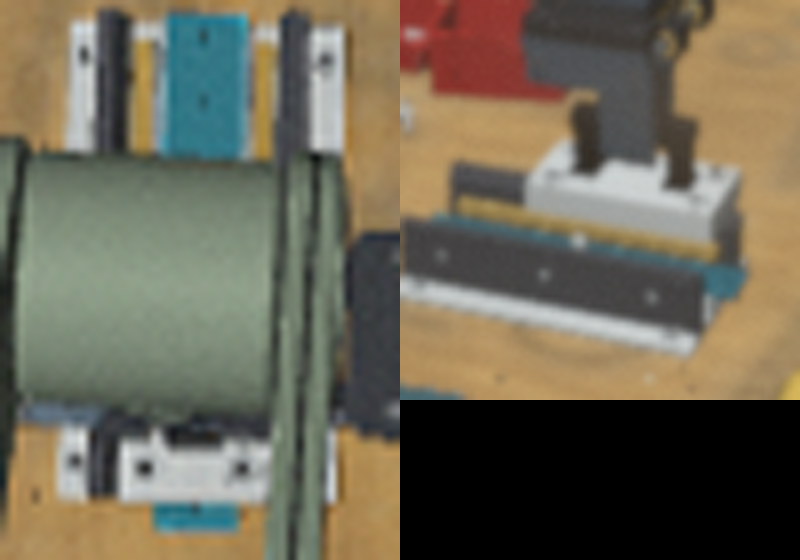

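```bash
python3 - <<'E'
from h import *
f=np.load("top0.npy",allow_pickle=True).item()
q=(np.array([(145,467),(241,467),(118,498)])+.5)/8-.5+[227,180]
print(on_z(f,q,84.6))
q=(np.array([(195,510),(203,37),(203,100)])+.5)/8-.5+[227,180]
print(on_z(f,q,23))
q=(np.array([(90,497),(115,497),(99,12),(127,12),(282,12),(308,12)])+.5)/8-.5+[227,180]
print(on_z(f,q,50))
E
```

```text
[[416.68415257  17.90494004  84.6       ]
 [417.60928902 -20.05207066  84.6       ]
 [404.17672344  28.23196182  84.6       ]]
[[4.01354169e+02 1.45302840e-02 2.30000000e+01]
 [5.97596266e+02 2.22774291e+00 2.30000000e+01]
 [5.71190809e+02 1.45889151e+00 2.30000000e+01]]
[[405.04362492  41.56938871  50.        ]
 [405.29566568  31.46252007  50.        ]
 [603.01621194  44.02026961  50.        ]
 [603.30059712  32.56141572  50.        ]
 [604.89699343 -30.84904422  50.        ]
 [605.16854278 -41.48634556  50.        ]]
```

The plate is level and its near end (x≈404) lines up with the jig's end (405). Its centre is y≈-1.1 against a jig centre line of about -0.2. I'll shift +0.8 mm and lower it into the flare.

Emit:
apply_moves([
  [-1,0,0.0008,0,0,0,0],
  [-1,0,0,-0.008,0,0,0],
  [-1,0,0,-0.006,0,0,0],
  [-1,0,0,-0.003,0,0,0],
  [-1,0,0,0,0,0,0],
])

```text
time_s: 5.5
ee_pos: [463.9, 0.5, 97.9]
ee_rot: [180.0, 0.1, 0.6]
force: [-0.7, -0.2, -2.7]
gripper_width: 17.5
gripper_force: 50.0
```

Emit:
apply_moves([
  [-1,0,0,-0.002,0,0,0],
  [-1,0,0,-0.002,0,0,0],
  [-1,0,0,-0.001,0,0,0],
  [-1,0,0,0,0,0,0],
  [-1,0,0,0,0,0,0],
])

```text
time_s: 5.92
ee_pos: [464.9, 0.5, 94.0]
ee_rot: [180.0, -0.0, 0.6]
force: [1.0, -0.3, -2.9]
gripper_width: 17.6
gripper_force: 50.0
```

Emit:
apply_moves([
  [-1,0,0,-0.002,0,0,0],
  [-1,0,0,-0.002,0,0,0],
  [-1,0,0,-0.001,0,0,0],
  [-1,0,0,0,0,0,0],
  [-1,0,0,0,0,0,0],
])

```text
time_s: 6.33
ee_pos: [464.7, 0.5, 88.9]
ee_rot: [180.0, 0.0, 0.6]
force: [0.3, 0.1, -3.4]
gripper_width: 17.9
gripper_force: 50.0
```

Emit:
apply_moves([
  [-1,0,0,-0.001,0,0,0],
  [-1,0,0,-0.001,0,0,0],
  [-1,0,0,0,0,0,0],
  [-1,0,0,0,0,0,0],
  [-1,0,0,0,0,0,0],
])

```text
time_s: 6.75
ee_pos: [464.8, 0.5, 87.0]
ee_rot: [180.0, -0.0, 0.6]
force: [-0.2, -0.0, -3.2]
gripper_width: 17.4
gripper_force: 50.0
```

Emit:
apply_moves([
  [-1,0,0,-0.0007,0,0,0],
  [-1,0,0,0,0,0,0],
  [-1,0,0,-0.0007,0,0,0],
  [-1,0,0,0,0,0,0],
  [-1,0,0,0,0,0,0],
])

```text
time_s: 7.17
ee_pos: [464.9, 0.5, 86.2]
ee_rot: [180.0, -0.0, 0.6]
force: [-2.7, 0.4, 5.7]
gripper_width: 17.5
gripper_force: 50.0
```

Contact at 86.2 means the plate is riding on the pin, with no side force. I'm sliding it away.

Emit:
apply_moves([
  [-1,0.003,0,0,0,0,0],
  [-1,0.005,0,0,0,0,0],
  [-1,0.005,0,0,0,0,0],
  [-1,0.003,0,0,0,0,0],
  [-1,0,0,0,0,0,0],
])

```text
time_s: 7.58
ee_pos: [480.3, 0.6, 86.3]
ee_rot: [180.0, -0.0, 0.6]
force: [3.6, -0.8, 0.2]
gripper_width: 17.5
gripper_force: 50.0
```

Emit:
apply_moves([
  [-1,0.003,0,0,0,0,0],
  [-1,0.003,0,0,0,0,0],
  [-1,0.003,0,0,0,0,0],
  [-1,0.002,0,0,0,0,0],
  [-1,0,0,0,0,0,0],
])

```text
time_s: 8.0
ee_pos: [484.3, 0.5, 86.2]
ee_rot: [180.0, 1.0, 0.6]
force: [-19.2, -0.3, 25.8]
gripper_width: 17.6
gripper_force: 50.0
```

The plate caught at x≈484, earlier than the 499 I read from the top image. I'll check the tilt and the pin reading from pictures before pushing on.

```bash
python3 - <<'E'
from h import *
f=cams.grab_frame("side");c=f["color"][...,::-1]
s=status.state();print(s["ee_pos"],s["ee_rot"],s["force"],s["torque"])
print("side dot z36",on_z(f,[[274.6,228]],36),on_z(f,[[274.6,228]],50))
print("expected pin px",proj(f,[[499.4,.2,36],[484,0,36]]))
g=np.load("side0.npy",allow_pickle=True).item()["color"][...,::-1]
o=np.zeros((600,800,3),np.uint8)
o[:400,:400]=cv2.resize(c[180:260,239:319],(400,400),interpolation=cv2.INTER_CUBIC)
o[:400,400:]=cv2.resize(g[200:250,249:299],(400,400),interpolation=cv2.INTER_CUBIC)
f=cams.grab_frame("top");c=f["color"][...,::-1]
o[400:]=cv2.resize(c[220:245,202:302],(800,200),interpolation=cv2.INTER_CUBIC)
cv2.imwrite("pics/c.png",o)
E
```

```text
[4.84312537e+02 4.58262153e-01 8.62049810e+01] [179.99647917   0.98362164   0.61554544] [-18.61920391  -0.85366964  24.71662409] [-0.12698204  3.82904155 -0.02542058]
side dot z36 [[498.67322136   8.08081532  36.        ]] [[489.47520275  30.43615958  50.        ]]
expected pin px [[275.32187254 226.78874152]
 [279.88733042 227.63134147]]
```

View pics/c.png

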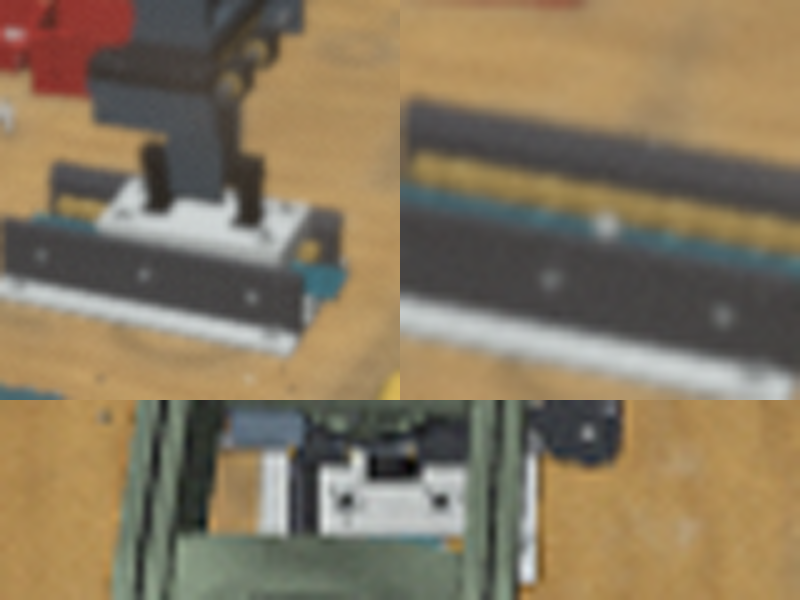

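```bash
python3 - <<'E'
from h import *
f=cams.grab_frame("top")
q=(np.array([(345,499-400),(440,499-400),(330,534-400)])+.5)/8-.5+[202,220]
print(on_z(f,q,55.5))
print(status.state()["force"],status.state()["ee_pos"])
E
```

```text
[[436.8952335   19.94439141  55.5       ]
 [437.83219527 -18.37183673  55.5       ]
 [422.63611111  25.59009355  55.5       ]]
[-18.60919118  -0.93278667  25.55371871] [4.84284101e+02 4.84222850e-01 8.62086839e+01]
```

Both cameras put the pin at x≈499 and the plate centre at 484.5, so the stop isn't the socket. The force ratio looks like a friction jam, since the plate is pitched nose-down and pressing at 28 N. I'll lift slightly to release it.

Emit:
apply_moves([
  [-1,0,0,0.0008,0,0,0],
  [-1,0,0,0,0,0,0],
  [-1,0,0,0.0008,0,0,0],
  [-1,0,0,0,0,0,0],
  [-1,0,0,0,0,0,0],
])

```text
time_s: 8.57
ee_pos: [492.3, 0.5, 86.7]
ee_rot: [180.0, -0.0, 0.6]
force: [-0.1, -0.1, -3.5]
gripper_width: 17.7
gripper_force: 50.0
```

Emit:
apply_moves([
  [-1,0.002,0,0,0,0,0],
  [-1,0.001,0,0,0,0,0],
  [-1,0,0,-0.0006,0,0,0],
  [-1,0,0,0,0,0,0],
  [-1,0,0,0,0,0,0],
])

```text
time_s: 8.98
ee_pos: [495.1, 0.5, 86.6]
ee_rot: [180.0, -0.0, 0.6]
force: [-0.5, 0.6, -2.5]
gripper_width: 17.4
gripper_force: 50.0
```

Emit:
apply_moves([
  [-1,0,0,-0.0004,0,0,0],
  [-1,0.001,0,0,0,0,0],
  [-1,0,0,0,0,0,0],
  [-1,0.001,0,0,0,0,0],
  [-1,0,0,0,0,0,0],
])

```text
time_s: 9.4
ee_pos: [496.8, 0.5, 86.1]
ee_rot: [180.0, -0.0, 0.6]
force: [-0.2, 0.4, -3.5]
gripper_width: 18.0
gripper_force: 50.0
```

At z=86.1 there's no contact where there was 9 N before, so the pin nose is entering the socket mouth. I'll creep on and lower.

Emit:
apply_moves([
  [-1,0,0,-0.0007,0,0,0],
  [-1,0,0,0,0,0,0],
  [-1,0.0007,0,0,0,0,0],
  [-1,0,0,0,0,0,0],
  [-1,0,0,0,0,0,0],
])

```text
time_s: 9.82
ee_pos: [497.6, 0.5, 85.4]
ee_rot: [180.0, -0.0, 0.6]
force: [-0.9, -0.0, -3.6]
gripper_width: 18.0
gripper_force: 50.0
```

Emit:
apply_moves([
  [-1,0,0,-0.001,0,0,0],
  [-1,0,0,0,0,0,0],
  [-1,0,0,-0.0007,0,0,0],
  [-1,0,0,0,0,0,0],
  [-1,0,0,0,0,0,0],
])

```text
time_s: 10.23
ee_pos: [497.7, 0.5, 83.8]
ee_rot: [180.0, -0.0, 0.6]
force: [0.2, 0.9, -1.8]
gripper_width: 17.4
gripper_force: 50.0
```

Emit:
apply_moves([
  [-1,0,0,-0.0008,0,0,0],
  [-1,0,0,0,0,0,0],
  [-1,0,0,0,0,0,0],
  [-1,0,0,0,0,0,0],
])

```text
time_s: 10.57
ee_pos: [497.9, 0.5, 83.2]
ee_rot: [180.0, -0.1, 0.6]
force: [2.1, -0.1, -2.1]
gripper_width: 17.7
gripper_force: 50.0
```

The pin is pushing the plate towards +x, so I'll follow it.

Emit:
apply_moves([
  [-1,0.0008,0,0,0,0,0],
  [-1,0,0,-0.0008,0,0,0],
  [-1,0,0,0,0,0,0],
  [-1,0,0,-0.0008,0,0,0],
  [-1,0,0,0,0,0,0],
])

```text
time_s: 10.98
ee_pos: [498.6, 0.5, 81.7]
ee_rot: [180.0, -0.0, 0.6]
force: [1.2, -1.0, 2.0]
gripper_width: 17.8
gripper_force: 50.0
```

The plate is on the lifter bars (about 5 N at 31 mm). Pressing home.

Emit:
apply_moves([
  [-1,0.0005,0,-0.001,0,0,0],
  [-1,0,0,-0.001,0,0,0],
  [-1,0,0,-0.001,0,0,0],
  [-1,0,0,0,0,0,0],
  [-1,0,0,0,0,0,0],
])

```text
time_s: 11.4
ee_pos: [498.7, 0.4, 78.6]
ee_rot: [180.0, -0.0, 0.6]
force: [-0.8, -1.4, 4.7]
gripper_width: 17.6
gripper_force: 50.0
```

Emit:
apply_moves([
  [-1,0,0,-0.001,0,0,0],
  [-1,0,0,-0.001,0,0,0],
  [-1,0,0,-0.001,0,0,0],
  [-1,0,0,0,0,0,0],
  [-1,0,0,0,0,0,0],
])

```text
time_s: 11.82
ee_pos: [498.8, 0.4, 75.7]
ee_rot: [180.0, -0.0, 0.6]
force: [-1.0, -1.3, 6.7]
gripper_width: 17.4
gripper_force: 50.0
```

Emit:
apply_moves([
  [-1,0,0,-0.001,0,0,0],
  [-1,0,0,0,0,0,0],
  [-1,0,0,-0.001,0,0,0],
  [-1,0,0,0,0,0,0],
  [-1,0,0,0,0,0,0],
])

```text
time_s: 12.23
ee_pos: [498.8, 0.4, 73.9]
ee_rot: [180.0, -0.0, 0.6]
force: [0.1, -1.7, 7.4]
gripper_width: 17.8
gripper_force: 50.0
```

Emit:
apply_moves([
  [-1,0,0,-0.0007,0,0,0],
  [-1,0,0,0,0,0,0],
  [-1,0,0,-0.0007,0,0,0],
  [-1,0,0,0,0,0,0],
  [-1,0,0,0,0,0,0],
])

```text
time_s: 12.65
ee_pos: [498.8, 0.3, 73.7]
ee_rot: [180.0, -0.0, 0.6]
force: [-4.5, -1.4, 17.0]
gripper_width: 17.8
gripper_force: 50.0
```

It hit a firm stop 12.7 mm below the riding height (13 expected), so the plate is home. I'll let it settle, then hand in.

Emit:
apply_moves([
  [-1,0,0,-0.0003,0,0,0],
  [-1,0,0,0,0,0,0],
  [-1,0,0,0,0,0,0],
  [-1,0,0,0,0,0,0],
  [-1,0,0,0,0,0,0],
])

```text
time_s: 13.07
ee_pos: [498.8, 0.3, 73.6]
ee_rot: [180.0, -0.0, 0.6]
force: [-5.1, -2.3, 18.5]
gripper_width: 17.7
gripper_force: 50.0
```

```bash
python3 -c "
from h import *
print(env.job_done())"
```

```text
the job is handed in; nothing more can be done
None
```

The drill plate is on the pin, pressed home on the strip and still held down by the handle (about 18 N upward at the wrist, grip 50 N). I've handed the job in at about 13 s, but the hand-in gave no verdict and I took no final picture of the plate or the other tools.

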